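Seat a roller in the vee fixture against its flip stop and clamp it

TASK

Set the steel roller that waits on the fixture's rails up in the vee: flip the hinged end stop down across the far end of the vee, roll the roller along the rails, without lifting it, until it drops into the vee and centres itself, and push it endways right up against the stop. Only then swing the toggle clamp's handle fully down so that its pad holds the roller. Leave everything else on the bench where it is.

Things in the scene. Friction and masses are not known exactly. Their poses are not given: they have to be found in the camera images.
- fixture: Vee fixture, bolted down: black base plate, x -75..115, y -165..110, 15 mm thick. Origin on the table below the middle of the vee; x runs along the vee away from the robot, towards the end stop; y points to the clamp's side; z up. All 'fixture' positions here are in this frame, in mm. The clamp's riser and base stand at x -20..20, y 44..100, up to z 108; a gauge block at x 60..100, y 66..100, up to z 65.
- rail_mid (a point): Point at fixture (0, -80, 65), level with the rails' tops. Two upright cradle plates (x -35..-21 and 21..35) each have a level rail at z 65 from y -144 to -16, a lip up to z 73 at y -152..-144, and past y -16 a 90 degree vee, lowest at y 0, z 49, whose far flank rises to z 75 at y 26. It is open between and beside the plates, down to the base plate.
- roller_mid (a point): Middle of the loose steel roller: body 30 mm across, 120 mm long, with a journal 14 mm across and 15 mm long at either end, 150 mm over all, about 0.4 kg. x along its axis (both ends alike); y and z turn as it rolls. It starts across the rails, at fixture y -120..-60, x -24..-6, axis at z 80, nearly parallel to the vee. It rolls easily and soon stops by itself when let go.
- roller: The same roller; origin at its middle, as roller_mid.
- vee_seat (a point): Point at fixture (0, 0, 70): the axis of a roller lying home in the vee passes through it. Axes as the fixture's.
- stop_face (a point): Point at fixture (83, 0, 70): face of the end stop when it is down. The end of the far journal of a roller pushed home is here, so its middle is then 75 mm short of this point (fixture x 8). An anvil block stands behind the stop (x 90..106, y -16..6, up to z 74) and takes the push. Axes as the fixture's.
- stop_flag (a joint): Angle of the flip stop in rad: 0 is down, across the end of the vee; 1.95 is fully up, leaning back to the clamp's side; starts at 1.88 to 1.95. Steel plate 6 mm thick (fixture x 83..89), 62 x 24 mm. It swings nearly freely in the fixture's y-z plane: once pushed past upright towards the vee it falls down by its own weight.
- flag_hinge (a point): Hinge axis of the flip stop (along fixture x), at fixture (86, 38, 78). Its post stands at x 90..106, y 28..50, up to z 92.
- flag_pin (a point): Middle of the round pin (8 mm across, fixture x 89..115) near the free end of the flip stop, 50 mm from its hinge axis. Up it is at about fixture y 57, z 124; down at y -12, z 78. The pin or the plate may be pushed.
- clamp_handle (a joint): Angle of the toggle clamp's handle in rad: 0 is fully down and level (clamped), pointing to fixture +y; starts at 1.2 to 1.3, nearly upright. It is stiff and stays where it is left; pushing it takes about 4 to 5 N near the end of the grip, and up to 8 N over the last 0.06 rad, where the sprung pad comes down on the roller.
- handle_pivot (a point): Pivot axis of the handle (along fixture x), at fixture (0, 70, 98).
- handle_end (a point): On the axis of the handle's round black grip (21 mm across, from 42 to 117 mm from the pivot), 105 mm from the pivot. x as the fixture's x, y along the handle outward.
- clamp_arm: The clamp's pressing arm, driven by the handle: steel bar 16 mm wide, 70 mm long, with a rubber pad on a spring spindle (6 mm of give); pivot (origin) at fixture (0, 52, 97). Open it stands upright, up to z 160, at fixture y 35 and more; closed it lies level over the vee at x 0 and the pad presses on the roller's top.
- bin_left: blue bin, 170 x 130 x 75 mm, with white caps; origin under its middle. Bystander.
- bin_right: blue bin, 170 x 130 x 75 mm, with brass bushes; origin under its middle. Bystander.
- spanner: open-ended spanner lying on the table beyond the outer end of the rails; origin under its middle, x along it. Bystander.
- driver: screwdriver lying on the table; origin under its middle, x along it. Bystander.
- pin_cup: small aluminium cup, 44 mm across, 34 mm high, standing on the fixture's base plate at its far corner on the rails' side; origin under its middle. Bystander.
- cleaner: white bottle, 56 mm across, 130 mm high; origin under its middle. Bystander.
- gauge_ring: steel setting ring, 54 mm across, 20 mm high; origin under its middle. Bystander.
There are look-alikes about, which are no part of the job. Of the things like the roller, leave any that is blue or green; of the rest the larger one is meant.

How it is judged:
On the way:
1. the roller lies centred in the vee and up against the lowered end stop while the clamp is still open (y of roller_mid in the frame of vee_seat between -0.003 and 0.003 m and z of roller_mid in the frame of vee_seat between -0.003 and 0.003 m and angle between the x axis of roller_mid and the x axis of fixture, either way round below 0.04 rad and x of roller_mid in the frame of stop_face between -0.078 and -0.072 m and value of joint stop_flag below 0.08 rad and value of joint clamp_handle above 0.9 rad and linear speed of roller below 0.02 m/s), for 0.2 s.
At the end, for the whole second after the job is handed in: The end stop is down (within 0.08 rad); the roller lies at rest in the vee, its axis within 3 mm (sideways and in height) and 0.04 rad of the seat, its end within 3 mm of the stop's face; the clamp handle is down (within 0.08 rad) and the pad presses on the roller with more than 1 N (y of roller_mid in the frame of vee_seat between -0.003 and 0.003 m and z of roller_mid in the frame of vee_seat between -0.003 and 0.003 m and angle between the x axis of roller_mid and the x axis of fixture, either way round below 0.04 rad and x of roller_mid in the frame of stop_face between -0.078 and -0.072 m and value of joint each of stop_flag, clamp_handle below 0.08 rad and contact force between clamp_arm and roller above 1 N and linear speed of roller below 0.01 m/s); the robot touches nothing.
It fails at once if the roller is lifted more than 20 mm above the rails (height (world z) of roller_mid above 0.1 m).
It fails at once if the roller falls off the fixture (height (world z) of roller_mid below 0.055 m).
It fails at once if a bystander is moved more than 30 mm (distance of any of bin_left, bin_right, spanner, driver, pin_cup, cleaner, gauge_ring from where it was at the start of the episode above 0.03 m).
It also fails if it takes over 51 s, if anything falls off the work surface, if the arm or the gripper's body presses on something with over 40 N, if the wrist force passes 120 N, or if a joint passes its speed limit or range.

ROBOT

A 6-joint arm with a two-finger parallel gripper is mounted at the origin on the work surface. World frame = base frame: x ahead of the robot, y to its left, z up, the work surface at z = 0. Lengths are in m, angles in rad, forces in N, time in s.
With the tool pointing down it reaches from about 0.3 to 0.775 m from the base axis. Payload 14.6 kg.
Tool frame: the origin (TCP) lies midway between the tips of the shut fingers; the grasp point (between the pads) lies 19 mm behind it (ctrl.grip_depth is the z of the grasp point in the tool frame, in m); z points along the fingers, y is the line along which they close (so a half turn about z gives the same grasp; the last joint's range is limited). The gripper opens to 94 mm and grips with 3 to 60 N. Pads are 16 mm wide; open, the fingers measure 119 mm over their backs; the gripper's body (75 mm by 177 mm) begins 78 mm behind the grasp point.
Start: joints at [-1.315, 0.3, 1.521, -0, 1.321, -0.067], TCP at [0.174, -0.522, 0.205] pointing down, gripper open.
Joint ranges: [-3.03, 3.03], [-0.79, 2.21], [0.23, 2.52], [-1.04, 4.18], [0, 3.07], [-2.55, 2.55]. Speed limits (rad/s): [2.22, 2.22, 2.57, 3.14, 3.14, 3.14].

INTERFACE

Orientations are given as [roll, pitch, yaw] about the fixed x, y, z axes, in that order (R = Rz(yaw) Ry(pitch) Rx(roll)).
In Python, from station import ctrl gives the robot as it stands. The module is installed in compiled form; this text tells all that it offers.
- The arm moves only by the tool carry_out, never from a script. Its argument "commands" is a list of rows, each a list of 3 entries, a list of its own where there are three numbers: the closure, from 0 (fully open) to 1 (shut), then the shift along the tool's x, y, z in mm, then the turn, a rotation vector about the tool's x, y, z in rad. In form: [[gripper, [tx, ty, tz], [wx, wy, wz]], ...]. A call has 1 to 10 rows; each row shifts and turns the commanded pose from where the row before left it, along the tool's axes as they then stand; what a row does not reach is not made up. A row lasts 1/8 s, in which the tool goes at most 62.5 mm and 10.7 degrees, less where a joint would pass 70% of its speed; a pose out of reach is approached as far as the arm can. A call with a gripper value outside its range is refused whole. The fingers move at their own pace and stop on an object; "squeeze" is the grip in N (left out, the last holds). Time passes only in rows, so rows that do not move let the fingers close. It gives the time, the measured TCP pose, the force, the opening and the grip force at its end, in the units of the state.
- ctrl.get_obs(): the state, without advancing time (a new reading comes with each control period).
- ctrl.camera(name): name is "scene" or "top" or "wrist"; returns a dict with "img" (384x512x3 uint8, blue, green, red), "camera_matrix" (3x3 intrinsics, pixels), "rvec" (rotation vector, rad) and "tvec" (3), from world to camera coordinates, as OpenCV has them. Camera axes: x right, y down, z forward; pixel columns grow to the right and rows downward; lengths in m; the calibration is good to about 2 mm. The wrist camera is an equidistant fisheye: a pixel r from the principal point sees the ray r / f radians off the axis. A picture is of the moment at which its call begins. There is no depth.
- ctrl.hand_in(): hands the job in; it is judged then, once.
Trained networks look in the newest picture that a camera, given by its name, has taken for a name from the list of things; names that differ only in an ending like _2 or _b are one class to them, and where a whole thing is asked for, a point or a joint stands for the part that bears it (a point fixed in the world has none). Each returns a list of dicts, best first, with "score" (0 to 1); they miss things now and then, are a little off and sometimes report something else, mostly with a low value. They report only what shows in the picture. A call takes as long as a camera call. They do not tell look-alikes from the thing itself.
- ctrl.outline_of(thing, camera): "region" (384x512 bool, what is visible of it).
- ctrl.place_of(thing, camera): "at" ([x, y, z] in m, in world coordinates, good to about 4 mm: a listed point, or the origin of a listed thing).
The state is a dict: "time_s": time; "qpos": joint angles; "joint_vel": joint speeds; "tau": joint torques, N m; "ee_pos": TCP position; "eef_rot": TCP orientation; "force": force on the tool from outside, world axes, zero at the start; "moment": the same for the moment, N m; "grip_width": finger opening in m; "grip_force": force on a finger pad.
Only numpy, scipy, OpenCV 4.12 (cv2) and the standard library are available. Lean on these libraries where they do the work, as an engineer would, in place of code of your own. Each camera call takes 0.05 s, during which the arm holds its last target. There are 200 camera calls.

## Working session

There is one attempt and no reset: what is moved stays moved. The work goes in short steps, Python scripts to look and compute and a tool call to move; the robot and the scene stay as the last step left them, time stands still between calls to the robot, and variables do not carry over. Pictures are saved under pics/ and viewed, at most 10 in all, crops included, and the job is handed in when it is done.

Besides the shell and the picture viewer there is one more tool, called after "Emit:" in YAML: its name, and indented under it one key for each argument. carry_out: Moves the arm, as the interface text tells. Its arguments: {"type":"object","properties":{"commands":{"type":"array","items":{"type":"array"}},"squeeze":{"type":"number"}},"required":["commands"]}

```bash
mkdir -p pics; cat > h.py <<'E'
from station import ctrl
import numpy as np, cv2
from scipy.spatial.transform import Rotation as R
np.set_printoptions(precision=4,suppress=True)
E
python3 - <<'E'
from h import *
for c in ["scene","top"]:
    cv2.imwrite(f"pics/{c}0.png",ctrl.camera(c)["img"])
    for n in ["fixture","rail_mid","roller_mid","vee_seat","stop_face","flag_hinge","flag_pin","handle_pivot","handle_end","clamp_arm","pin_cup"]:
        print(c,n,[(np.round(d["at"],4).tolist(),round(d["score"],2)) for d in ctrl.place_of(n,c)[:3]])
o=ctrl.get_obs();print(o["ee_pos"],o["eef_rot"],o["time_s"])
E
```

```text
scene fixture [([0.5557, -0.0748, -0.0005], 0.91), ([0.6222, -0.1765, 0.0132], 0.58)]
scene rail_mid [([0.5381, -0.1529, 0.0634], 0.59)]
scene roller_mid [([0.6941, -0.3478, 0.0074], 0.79), ([0.3393, 0.0707, 0.0162], 0.75), ([0.5187, -0.1482, 0.0795], 0.57)]
scene vee_seat [([0.5513, -0.077, 0.0752], 0.66)]
scene stop_face [([0.6404, -0.0892, 0.0672], 0.95), ([0.6204, -0.1776, 0.0143], 0.62)]
scene flag_hinge [([0.6497, -0.0524, 0.0797], 0.72)]
scene flag_pin [([0.6718, -0.0453, 0.1253], 0.43)]
scene handle_pivot [([0.5695, -0.005, 0.0977], 0.79), ([0.5364, -0.1516, 0.0651], 0.33)]
scene handle_end [([0.5708, 0.0203, 0.1985], 0.75)]
scene clamp_arm [([0.5669, -0.0262, 0.1003], 0.4)]
scene pin_cup [([0.6219, -0.1784, 0.0132], 0.59)]
top fixture [([0.5563, -0.074, 0.003], 0.71), ([0.6208, -0.1762, 0.0186], 0.41)]
top rail_mid [([0.5391, -0.1522, 0.0639], 0.8)]
top roller_mid [([0.341, 0.0747, 0.0131], 0.67), ([0.5239, -0.1487, 0.0811], 0.52), ([0.6982, -0.3466, 0.0108], 0.46)]
top vee_seat [([0.5582, -0.0767, 0.0726], 0.91)]
top stop_face [([0.6395, -0.091, 0.0746], 0.62), ([0.6247, -0.1744, 0.0192], 0.62), ([0.5257, -0.1491, 0.0835], 0.43)]
top flag_hinge [([0.647, -0.0569, 0.0778], 0.82)]
top flag_pin [([0.3595, -0.2706, -0.0014], 0.46), ([0.6691, -0.0447, 0.1235], 0.36)]
top handle_pivot [([0.5712, -0.0037, 0.1002], 0.68)]
top handle_end [([0.5777, 0.0224, 0.1999], 0.4)]
top clamp_arm [([0.5648, -0.0223, 0.095], 0.44), ([0.5714, -0.0061, 0.1005], 0.27)]
top pin_cup [([0.623, -0.1742, 0.0171], 0.46)]
[ 0.1745 -0.5216  0.2054] [-3.1416  0.      0.3228] 1.2
```

View pics/scene0.png

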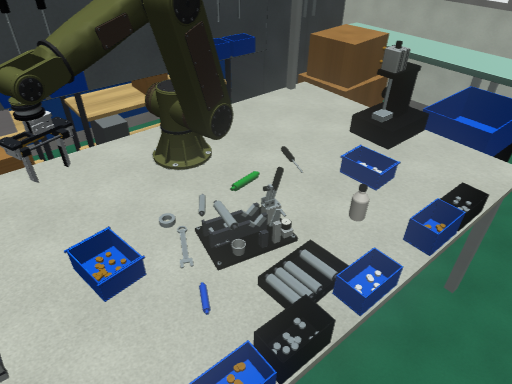

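View pics/top0.png

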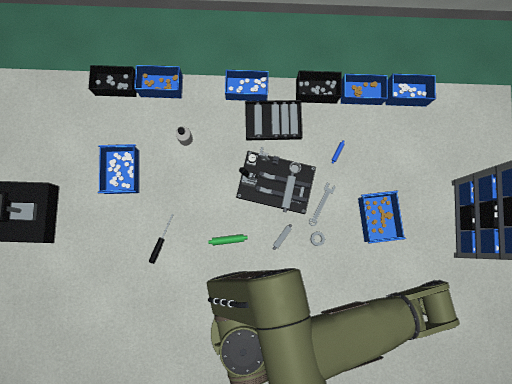

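```bash
cat >> h.py <<'E'
# fit fixture pose (x,y,yaw) from named points
P={"rail_mid":(0,-80,65),"vee_seat":(0,0,70),"stop_face":(83,0,70),"flag_hinge":(86,38,78),"handle_pivot":(0,70,98),"fixture":(0,0,0)}
W={"rail_mid":[(.5381,-.1529),(.5391,-.1522)],"vee_seat":[(.5513,-.077),(.5582,-.0767)],"stop_face":[(.6404,-.0892),(.6395,-.091)],"flag_hinge":[(.6497,-.0524),(.6470,-.0569)],"handle_pivot":[(.5695,-.005),(.5712,-.0037)],"fixture":[(.5557,-.0748),(.5563,-.074)]}
a=np.array([P[k][0]/1e3+1j*P[k][1]/1e3 for k in W for _ in W[k]]); b=np.array([x+1j*y for k in W for x,y in W[k]])
s=np.sum((b-b.mean())*np.conj(a-a.mean())); YAW=float(np.angle(s)); O=b.mean()-np.exp(1j*YAW)*a.mean()
ORG=np.array([O.real,O.imag,0]); RF=R.from_euler("z",YAW)
def f2w(p): return ORG+RF.apply(np.array(p,float)/1e3)
def w2f(p): return RF.inv().apply(np.array(p,float)-ORG)*1e3
E
python3 - <<'E'
from h import *
print(ORG,YAW,abs(b-O-np.exp(1j*YAW)*a)*1e3)
for p in [(.5187,-.1482,.0795),(.5239,-.1487,.0811),(.6718,-.0453,.1253),(.6691,-.0447,.1235),(.5708,.0203,.1985),(.5777,.0224,.1999),(.6230,-.1742,.0171)]: print(w2f(p))
E
```

```text
[ 0.5561 -0.0744  0.    ] -0.2028230670021085 [1.9291 1.0693 5.501  3.1039 3.5206 2.0664 2.6704 2.627  1.0997 2.324
 0.6059 0.4139]
[-21.8001 -79.8475  79.5   ]
[-16.606  -79.2897  81.1   ]
[107.4339  51.783  125.3   ]
[104.6684  51.8269 123.5   ]
[ -4.7099  95.6934 198.5   ]
[  1.6256  99.1402 199.9   ]
[ 85.5993 -84.3048  17.1   ]
```

The scene view shows the grey roller lying across the rails near (225,213), with the flag and handle standing up near (275,185). The blue and green rollers and the small grey one on the table are decoys. The top view agrees, with the roller at (289,193).

I'll align tool x with fixture +y and tool y with fixture +x, then flip the flag first.

Emit:
carry_out:
  commands:
    - [1, [0, 0, -8], [0, 0, -0.174]]
    - [1, [0, 0, -8], [0, 0, -0.174]]
    - [1, [0, 0, -8], [0, 0, -0.174]]
    - [1, [0, 0, -8], [0, 0, -0.174]]
    - [1, [0, 0, -8], [0, 0, -0.174]]
    - [1, [0, 0, 0], [0, 0, -0.175]]

```text
time_s: 1.95
ee_pos: [0.1745, -0.5218, 0.2461]
eef_rot: [3.141, 0.001, 1.374]
force: [0.8, 0.7, -0.7]
grip_width: 0.037
grip_force: 0.0
```

```bash
cat >> h.py <<'E'
def st():
    o=ctrl.get_obs(); print("t",o["time_s"],"fix",w2f(o["ee_pos"]),"rot",o["eef_rot"],"yawerr",o["eef_rot"][2]-(np.pi/2+YAW),"F",RF.inv().apply(o["force"]),"w",o["grip_width"])
E
python3 -c "
from h import *
st()"
```

```text
t 1.95 fix [-283.6749 -515.1119  246.0766] rot [3.1411 0.001  1.3735] yawerr 0.005559136563213274 F [ 0.6666  0.8677 -0.7417] w 0.0369892208248652
```

Emit:
carry_out:
  commands:
    - [1, [50, 32, 0], [0, 0, 0]]
    - [1, [50, 32, 0], [0, 0, 0]]
    - [1, [50, 32, 0], [0, 0, 0]]
    - [1, [50, 32, 0], [0, 0, 0]]
    - [1, [50, 32, 0], [0, 0, 0]]
    - [1, [50, 32, 0], [0, 0, 0]]
    - [1, [50, 32, 0], [0, 0, 0]]
    - [1, [50, 32, 0], [0, 0, 0]]
    - [1, [50, 32, 0], [0, 0, 0]]
    - [1, [50, 32, 0], [0, 0, 0]]

```text
time_s: 3.2
ee_pos: [0.5899, -0.0947, 0.2455]
eef_rot: [3.141, 0.0, 1.368]
force: [-0.2, -1.2, 0.0]
grip_width: 0.0002
grip_force: 0.0
```

```bash
python3 - <<'E'
from h import *
st()
im=ctrl.camera("wrist");cv2.imwrite("pics/w1.png",im["img"])
for n in P: 
  print(n,[(w2f(d["at"]),round(d["score"],2)) for d in ctrl.place_of(n,"wrist")[:1]],P[n])
for n in ["roller_mid","flag_pin","handle_end"]: 
  print(n,[(w2f(d["at"]),round(d["score"],2)) for d in ctrl.place_of(n,"wrist")[:3]])
E
```

```text
t 3.2 fix [ 37.1314 -13.1352 245.5341] rot [3.1413 0.0001 1.3679] yawerr -0.00011424137279814062 F [ 0.0563 -1.2601  0.0028] w 0.00019920507004330892
rail_mid [(array([ -3.9719, -83.6339,  63.5   ]), 0.79)] (0, -80, 65)
vee_seat [(array([ 0.7842, -5.9841, 69.1   ]), 0.6)] (0, 0, 70)
stop_face [(array([82.7274,  7.6006, 72.5   ]), 0.62)] (83, 0, 70)
flag_hinge [(array([86.2673, 31.0953, 77.4   ]), 0.77)] (86, 38, 78)
handle_pivot [(array([ 2.6045, 70.5514, 96.2   ]), 0.96)] (0, 70, 98)
fixture [(array([1.6096, 0.9237, 1.2   ]), 0.55)] (0, 0, 0)
roller_mid [(array([-180.7299,  -98.8511,    9.4   ]), 0.89), (array([-234.8528,   98.7981,   14.    ]), 0.58)]
flag_pin [(array([ 98.9616,  51.7763, 125.9   ]), 0.57)]
handle_end [(array([  0.4273,  99.5064, 201.7   ]), 0.82)]
```

View pics/w1.png

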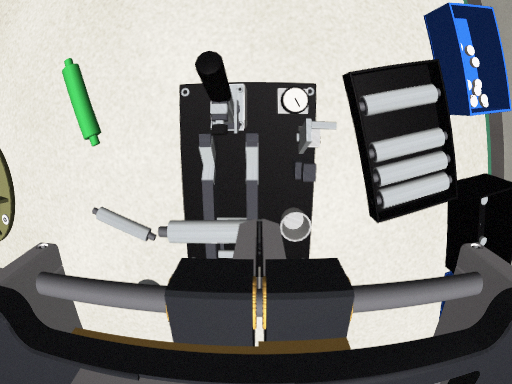

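The wrist picture shows the flag pin sticking out near (325,126), the handle knob near (210,65) and the rails running vertically. The fixture fit holds. I'll go behind the pin and descend.

Emit:
carry_out:
  commands:
    - [1, [17, 34, 0], [0, 0, 0]]
    - [1, [42, 33, 0], [0, 0, 0]]
    - [1, [42, 0, 0], [0, 0, 0]]
    - [1, [0, 0, 45], [0, 0, 0]]
    - [1, [0, 0, 45], [0, 0, 0]]
    - [1, [0, 0, 43], [0, 0, 0]]
    - [1, [0, 0, 0], [0, 0, 0]]

```text
time_s: 4.58
ee_pos: [0.6731, -0.0114, 0.1096]
eef_rot: [-3.136, 0.001, 1.367]
force: [-0.2, -0.0, -0.2]
grip_width: 0.0002
grip_force: 0.0
```

Emit:
carry_out:
  commands:
    - [1, [-12, 0, 0], [0, 0, 0]]
    - [1, [-12, 0, 0], [0, 0, 0]]
    - [1, [-12, 0, 0], [0, 0, 0]]
    - [1, [-10, 0, 0], [0, 0, 0]]
    - [1, [-8, 0, 0], [0, 0, 0]]
    - [1, [-6, 0, 0], [0, 0, 0]]
    - [1, [0, 0, 0], [0, 0, 0]]
    - [1, [0, 0, 0], [0, 0, 0]]

```text
time_s: 5.58
ee_pos: [0.6626, -0.0694, 0.1124]
eef_rot: [-3.142, -0.0, 1.368]
force: [-0.3, 0.4, -0.1]
grip_width: 0.0003
grip_force: 0.0
```

```bash
python3 - <<'E'
from h import *
st()
cv2.imwrite("pics/w2.png",ctrl.camera("wrist")["img"])
for c in ["scene","top","wrist"]:
  ctrl.camera(c)
  print(c,[(w2f(d["at"]),round(d["score"],2)) for d in ctrl.place_of("flag_pin",c)[:3]])
E
```

```text
t 5.575 fix [103.3237  26.292  112.4283] rot [-3.1416 -0.0001  1.3681] yawerr 8.501063937371711e-05 F [-0.3323  0.3105 -0.1277] w 0.0003064108944796736
scene [(array([105.5089, -16.3003,  79.9   ]), 0.41)]
top []
wrist []
```

Emit:
carry_out:
  commands:
    - [0, [0, 0, -40], [0, 0, 0]]
    - [0, [-24, -20, -20], [0, 0, 0]]
    - [0, [-40, -34, 0], [0, 0, 0]]
    - [0, [-40, -34, 0], [0, 0, 0]]
    - [0, [-40, -33, 0], [0, 0, 0]]
    - [0, [0, 0, 0], [0, 0, 0]]
    - [0, [0, 0, 0], [0, 0, 0]]

```text
time_s: 6.8
ee_pos: [0.5155, -0.1862, 0.1727]
eef_rot: [3.141, -0.0, 1.368]
force: [0.1, 0.1, 0.1]
grip_width: 0.0667
grip_force: 0.0
```

```bash
python3 - <<'E'
from h import *
st()
for c in ["scene","top","wrist"]:
  im=ctrl.camera(c)
  if c!="top":cv2.imwrite(f"pics/{c}3.png",im["img"])
  for n in ["roller_mid","flag_pin"]:
    print(c,n,[(w2f(d["at"]),round(d["score"],2)) for d in ctrl.place_of(n,c)[:4]])
E
```

```text
t 6.8 fix [ -17.274  -117.7254  172.7122] rot [ 3.141  -0.      1.3676] yawerr -0.00041552983690107403 F [0.1151 0.0933 0.1259] w 0.06674158466081984
scene roller_mid [(array([ 190.4535, -237.7284,    8.6   ]), 0.73), (array([-18.4844, -80.0844,  76.7   ]), 0.57), (array([-179.3037,  -97.8431,    8.    ]), 0.55), (array([-243.5613,   98.947 ,   14.2   ]), 0.52)]
scene flag_pin [(array([101.3124, -12.7734,  74.9   ]), 0.54)]
top roller_mid [(array([-235.439 ,  105.6199,   18.5   ]), 0.58), (array([ 192.3264, -235.9139,   12.2   ]), 0.43), (array([-16.4421, -80.5832,  81.5   ]), 0.4)]
top flag_pin [(array([-293.7159,  342.333 ,   -1.1   ]), 0.71), (array([100.7697, -17.5812,  77.1   ]), 0.47)]
wrist roller_mid [(array([ 192.3264, -235.9139,   10.3   ]), 0.81), (array([-237.5919,  101.1955,   11.3   ]), 0.71), (array([-19.8293, -78.0129,  77.9   ]), 0.61), (array([-2.4459,  3.7651,  3.6   ]), 0.46)]
wrist flag_pin [(array([104.1794,  -9.8356,  75.4   ]), 0.95)]
```

View pics/wrist3.png

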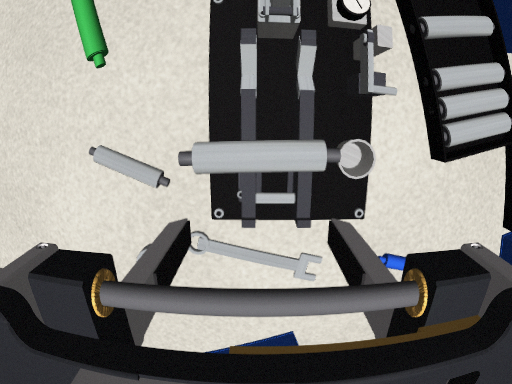

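The flag is down, at about (380,75) in the picture. The roller lies across the rails at (258,157), well within the finger span and clear of the cup at (355,157). I'll descend behind it and roll it with both fingers.

Emit:
carry_out:
  commands:
    - [0, [0, 0, 30], [0, 0, 0]]
    - [0, [0, 0, 30], [0, 0, 0]]
    - [0, [0, 0, 25], [0, 0, 0]]
    - [0, [0, 0, 13], [0, 0, 0]]
    - [0, [0, 0, 0], [0, 0, 0]]
    - [0, [4, 0, 0], [0, 0, 0]]
    - [0, [4, 0, 0], [0, 0, 0]]
    - [0, [4, 0, 0], [0, 0, 0]]
    - [0, [4, 0, 0], [0, 0, 0]]
    - [0, [4, 0, 0], [0, 0, 0]]

```text
time_s: 8.5
ee_pos: [0.5192, -0.1665, 0.0745]
eef_rot: [3.141, 0.0, 1.368]
force: [0.0, -0.1, -0.8]
grip_width: 0.0941
grip_force: 0.2
```

Emit:
carry_out:
  commands:
    - [0, [5, 0, 0], [0, 0, 0]]
    - [0, [5, 0, 0], [0, 0, 0]]
    - [0, [5, 0, 0], [0, 0, 0]]
    - [0, [5, 0, 0], [0, 0, 0]]
    - [0, [5, 0, 0], [0, 0, 0]]
    - [0, [5, 0, 0], [0, 0, 0]]
    - [0, [5, 0, 0], [0, 0, 0]]
    - [0, [5, 0, 0], [0, 0, 0]]
    - [0, [0, 0, 0], [0, 0, 0]]

```text
time_s: 9.62
ee_pos: [0.5272, -0.1273, 0.0744]
eef_rot: [-3.142, -0.0, 1.368]
force: [0.5, -0.0, 0.8]
grip_width: 0.094
grip_force: 0.0
```

```bash
python3 - <<'E'
from h import *
st()
for c in ["scene","top","wrist"]:
  im=ctrl.camera(c)
  if c!="top":cv2.imwrite(f"pics/{c}4.png",im["img"])
  for n in ["roller_mid"]:
    print(c,n,[(w2f(d["at"]),round(d["score"],2)) for d in ctrl.place_of(n,c)[:4]])
E
```

```text
t 9.625 fix [-17.6959 -57.6153  74.4091] rot [-3.1415 -0.0001  1.3682] yawerr 0.00024007766933920038 F [0.4708 0.0904 0.805 ] w 0.09402944301229876
scene roller_mid [(array([-179.7843,  -96.0022,    9.6   ]), 0.69), (array([ 189.367 , -239.8916,    8.8   ]), 0.68), (array([-240.7895,  101.3547,   14.1   ]), 0.6), (array([-18.7007, -29.3888,  80.8   ]), 0.59)]
top roller_mid [(array([-238.522 ,  102.7398,   18.3   ]), 0.66), (array([ 191.2691, -236.2334,   12.5   ]), 0.52)]
wrist roller_mid [(array([-18.7841, -28.4871,  82.    ]), 0.83), (array([-239.105 ,   98.1278,   13.9   ]), 0.68), (array([-183.1439,  -98.5308,    9.1   ]), 0.58)]
```

View pics/wrist4.png

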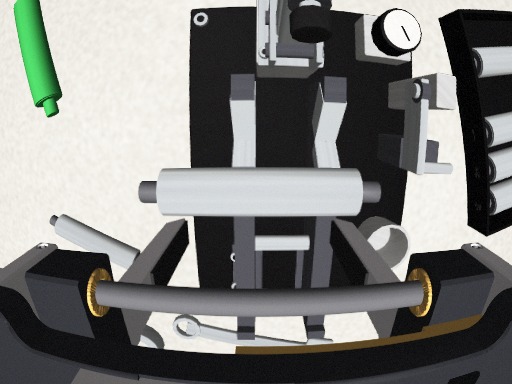

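The roller is straight at (260,190), with its axis at about y -29 mm. I'll keep rolling, slowly, over the edge.

Emit:
carry_out:
  commands:
    - [0, [4, 0, 0], [0, 0, 0]]
    - [0, [4, 0, 0], [0, 0, 0]]
    - [0, [3, 0, 0], [0, 0, 0]]
    - [0, [3, 0, 0], [0, 0, 0]]
    - [0, [3, 0, 0], [0, 0, 0]]
    - [0, [3, 0, 0], [0, 0, 0]]
    - [0, [3, 0, 0], [0, 0, 0]]
    - [0, [3, 0, 0], [0, 0, 0]]
    - [0, [0, 0, 0], [0, 0, 0]]
    - [0, [0, 0, 0], [0, 0, 0]]

```text
time_s: 11.18
ee_pos: [0.5324, -0.1022, 0.0744]
eef_rot: [-3.142, 0.0, 1.368]
force: [0.9, 0.0, 0.1]
grip_width: 0.0937
grip_force: 0.0
```

```bash
python3 - <<'E'
from h import *
st()
for c in ["scene","top","wrist"]:
  im=ctrl.camera(c)
  if c!="top":cv2.imwrite(f"pics/{c}5.png",im["img"])
  for n in ["roller_mid"]:
    print(c,n,[(w2f(d["at"]),round(d["score"],2)) for d in ctrl.place_of(n,c)[:4]])
E
```

```text
t 11.175 fix [-17.6877 -32.0009  74.4435] rot [-3.1416  0.      1.3678] yawerr -0.00015087578777839283 F [0.8567 0.1871 0.0529] w 0.0936858055504093
scene roller_mid [(array([ 191.6518, -238.0945,   10.6   ]), 0.77), (array([-182.397 ,  -95.2123,    9.    ]), 0.58), (array([-19.2384,   1.0263,  70.7   ]), 0.49), (array([-241.6801,   99.2317,   15.3   ]), 0.44)]
top roller_mid [(array([-237.8885,  101.645 ,   17.5   ]), 0.61), (array([ 192.8008, -240.2063,    9.9   ]), 0.44)]
wrist roller_mid [(array([-22.8966,   2.9284,  70.1   ]), 0.93), (array([-235.8643,   97.2629,   13.7   ]), 0.74)]
```

View pics/wrist5.png

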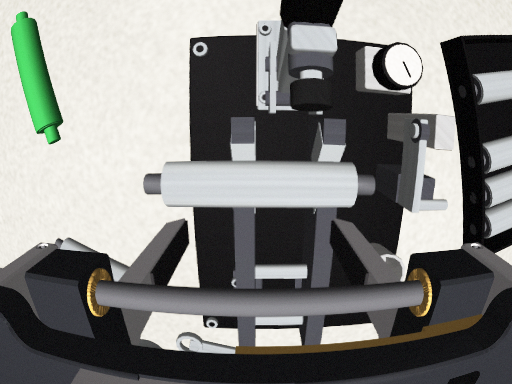

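The roller has dropped into the vee, at (260,185), with its axis at about (1, 71) mm. Next I'll lift clear, go beyond the near end, turn the hand 90° to keep it away from the clamp, and shut the fingers.

Emit:
carry_out:
  commands:
    - [0, [-2, 0, -40], [0, 0, 0]]
    - [0.5, [0, 0, -40], [0, 0, 0]]
    - [1, [17, -57, 0], [0, 0, 0]]
    - [1, [17, -60, 0], [0, 0, 0]]
    - [1, [0, 0, 0], [0, 0, -0.1745]]
    - [1, [0, 0, 0], [0, 0, -0.1745]]
    - [1, [0, 0, 0], [0, 0, -0.1745]]
    - [1, [0, 0, 0], [0, 0, -0.1745]]
    - [1, [0, 0, 0], [0, 0, -0.1745]]
    - [1, [0, 0, 0], [0, 0, -0.1745]]

```text
time_s: 12.72
ee_pos: [0.4242, -0.0472, 0.1545]
eef_rot: [3.142, 0.0, 2.421]
force: [0.8, -0.3, 0.2]
grip_width: 0.0074
grip_force: 0.0
```

Emit:
carry_out:
  commands:
    - [1, [0, 0, 0], [0, 0, -0.1745]]
    - [1, [0, 0, 0], [0, 0, -0.1745]]
    - [1, [0, 0, 0], [0, 0, -0.1748]]
    - [1, [0, 0, 0], [0, 0, 0]]

```text
time_s: 13.22
ee_pos: [0.4242, -0.0472, 0.1545]
eef_rot: [3.142, 0.0, 2.937]
force: [-0.6, 0.6, 0.2]
grip_width: 0.0009
grip_force: 0.0
```

```bash
python3 - <<'E'
from h import *
st()
for c in ["scene","top"]:
  im=ctrl.camera(c)
  for n in ["roller_mid","flag_pin"]:
    print(c,n,[(w2f(d["at"]),round(d["score"],2)) for d in ctrl.place_of(n,c)[:4]])
E
```

```text
t 13.225 fix [-134.6814    0.0262  154.5065] rot [3.1416 0.0001 2.9375] yawerr 1.5694934446278077 F [-0.7164  0.462   0.2434] w 0.0009044826977066983
scene roller_mid [(array([-179.776 ,  -97.5319,   10.7   ]), 0.65), (array([ 192.1645, -238.6016,    8.5   ]), 0.62), (array([-19.0224,   0.9687,  71.6   ]), 0.61), (array([-240.9486,   98.1571,   13.7   ]), 0.57)]
scene flag_pin [(array([104.1522, -15.6605,  80.9   ]), 0.47)]
top roller_mid [(array([-238.3692,  103.4859,   16.1   ]), 0.74), (array([-15.476 ,   1.5959,  75.5   ]), 0.71), (array([ 196.1318, -236.0501,   13.4   ]), 0.53), (array([-182.8875,  -98.7843,    9.6   ]), 0.5)]
top flag_pin [(array([102.1134, -12.2003,  80.1   ]), 0.59)]
```

Emit:
carry_out:
  commands:
    - [1, [0, 0, 35], [0, 0, 0]]
    - [1, [0, 0, 35], [0, 0, 0]]
    - [1, [0, 0, 20], [0, 0, 0]]
    - [1, [-12, 0, 0], [0, 0, 0]]
    - [1, [-10, 0, 0], [0, 0, 0]]
    - [1, [-5, 0, 0], [0, 0, 0]]
    - [1, [-4, 0, 0], [0, 0, 0]]
    - [1, [-4, 0, 0], [0, 0, 0]]
    - [1, [-4, 0, 0], [0, 0, 0]]
    - [1, [-4, 0, 0], [0, 0, 0]]

```text
time_s: 14.78
ee_pos: [0.4665, -0.0559, 0.0645]
eef_rot: [-3.142, -0.0, 2.939]
force: [-2.4, 0.3, 1.2]
grip_width: 0.0002
grip_force: 1.1
```

Emit:
carry_out:
  commands:
    - [1, [-3, 0, 0], [0, 0, 0]]
    - [1, [-3, 0, 0], [0, 0, 0]]
    - [1, [-2, 0, 0], [0, 0, 0]]
    - [1, [-2, 0, 0], [0, 0, 0]]
    - [1, [0, 0, 0], [0, 0, 0]]

```text
time_s: 15.4
ee_pos: [0.4764, -0.0579, 0.0645]
eef_rot: [3.142, 0.0, 2.939]
force: [-0.7, -0.2, -0.1]
grip_width: 0.0006
grip_force: 0.0
```

```bash
python3 -c "
from h import *
st()"
```

```text
t 15.4 fix [-81.4165   0.0378  64.4629] rot [3.1415 0.0005 2.9385] yawerr 1.570550316140204 F [-0.6331 -0.3335 -0.1223] w 0.0006466852013866679
```

Now at x = -81 mm, with home expected around -75. I'll continue gently and watch the force.

Emit:
carry_out:
  commands:
    - [1, [-2, 0, 0], [0, 0, 0]]
    - [1, [-2, 0, 0], [0, 0, 0]]
    - [1, [-1, 0, 0], [0, 0, 0]]
    - [1, [0, 0, 0], [0, 0, 0]]

```text
time_s: 15.9
ee_pos: [0.4812, -0.0589, 0.0645]
eef_rot: [3.142, 0.0, 2.939]
force: [-0.3, -0.2, 0.1]
grip_width: 0.0001
grip_force: 0.3
```

Emit:
carry_out:
  commands:
    - [1, [-1, 0, 0], [0, 0, 0]]
    - [1, [-1, 0, 0], [0, 0, 0]]
    - [1, [0, 0, 0], [0, 0, 0]]

```text
time_s: 16.27
ee_pos: [0.4817, -0.059, 0.0641]
eef_rot: [-3.142, -0.004, 2.939]
force: [-11.0, 2.0, 5.8]
grip_width: 0.0004
grip_force: 5.5
```

Firm contact at 11 N and at the expected place, so the roller is home against the stop. I'll back off, rise, turn back and verify.

Emit:
carry_out:
  commands:
    - [1, [5, 0, 0], [0, 0, 0]]
    - [1, [15, 0, 0], [0, 0, 0]]
    - [1, [0, 0, -50], [0, 0, 0]]
    - [1, [0, 0, -50], [0, 0, 0]]
    - [1, [0, 0, -46], [0, 0, 0]]
    - [1, [0, 0, 0], [0, 0, 0.1745]]
    - [1, [0, 0, 0], [0, 0, 0.1745]]
    - [1, [0, 0, 0], [0, 0, 0.1745]]
    - [1, [0, 0, 0], [0, 0, 0.1745]]
    - [1, [0, 0, 0], [0, 0, 0.1745]]

```text
time_s: 17.52
ee_pos: [0.4636, -0.0553, 0.2106]
eef_rot: [3.141, 0.001, 2.06]
force: [0.3, 0.8, 0.4]
grip_width: 0.0001
grip_force: 0.0
```

Emit:
carry_out:
  commands:
    - [1, [0, 0, 0], [0, 0, 0.1745]]
    - [1, [0, 0, 0], [0, 0, 0.1745]]
    - [1, [0, 0, 0], [0, 0, 0.1745]]
    - [1, [0, 0, 0], [0, 0, 0.1748]]
    - [1, [0, 0, 0], [0, 0, 0]]

```text
time_s: 18.15
ee_pos: [0.4635, -0.0553, 0.2106]
eef_rot: [3.141, -0.0, 1.369]
force: [0.1, 0.1, 0.3]
grip_width: 0.0002
grip_force: 0.0
```

```bash
python3 - <<'E'
from h import *
st()
for c in ["scene","top","wrist"]:
  im=ctrl.camera(c)
  if c=="scene":cv2.imwrite("pics/s6.png",cv2.resize(im["img"][150:280,170:320],None,fx=4,fy=4))
  for n in ["roller_mid","flag_pin","handle_end","handle_pivot"]:
    print(c,n,[(w2f(d["at"]),round(d["score"],2)) for d in ctrl.place_of(n,c)[:4] if abs(w2f(d["at"])[0])<115])
E
```

```text
t 18.15 fix [-94.5716   0.044  210.554 ] rot [ 3.1409 -0.      1.3689] yawerr 0.0009071496770223231 F [0.0425 0.1399 0.327 ] w 0.00019445632598141002
scene roller_mid [(array([ 4.778 , -1.0791, 71.5   ]), 0.81), (array([87.2942, 37.0236, 80.2   ]), 0.64)]
scene flag_pin [(array([ 0.3509, 66.6168, 98.5   ]), 0.58), (array([ -27.2356, -220.2197,   -2.3   ]), 0.57), (array([102.6288, -13.2173,  79.9   ]), 0.5)]
scene handle_end [(array([ -2.8252,  98.9396, 199.5   ]), 0.76), (array([ 86.2028, -90.7146,  12.8   ]), 0.55), (array([104.7043, 355.9684,   1.6   ]), 0.39)]
scene handle_pivot [(array([ 1.031 , 67.7776, 99.    ]), 0.61)]
top roller_mid [(array([12.4292, -1.5475, 69.5   ]), 0.58)]
top flag_pin [(array([103.0025, -17.02  ,  78.3   ]), 0.37)]
top handle_end [(array([  1.3859,  96.3344, 199.8   ]), 0.54), (array([ 99.2171, -16.9817,  79.1   ]), 0.54)]
top handle_pivot [(array([-0.8933, 68.1986, 95.4   ]), 0.84), (array([ -24.4069, -441.4855,   -0.3   ]), 0.69)]
wrist roller_mid [(array([ 6.628 ,  1.3432, 70.9   ]), 0.78)]
wrist flag_pin [(array([101.2346, -12.8914,  80.1   ]), 0.98)]
wrist handle_end [(array([ -1.3385,  99.6537, 199.1   ]), 0.93), (array([ 0.9579, -1.8647, 66.4   ]), 0.46), (array([ 6.8586,  2.2074, 71.6   ]), 0.26)]
wrist handle_pivot [(array([ 3.1859, 68.2207, 99.7   ]), 0.65)]
```

View pics/s6.png

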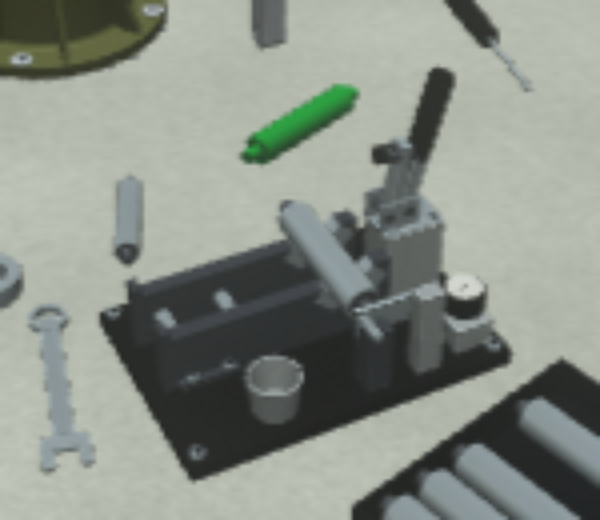

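The crop shows the roller lying in the vee against the lowered flag, near (365,300), with the handle still upright near (430,115). Next is the clamp.

Emit:
carry_out:
  commands:
    - [1, [31, 47, 0], [0, 0, 0]]
    - [1, [31, 47, 0], [0, 0, 0]]
    - [1, [0, 0, 18], [0, 0, 0]]
    - [1, [10, 0, 0], [0, 0, 0]]
    - [1, [7, 0, 0], [0, 0, 0]]
    - [1, [12, 0, 4], [0, 0, 0]]
    - [1, [13, 0, 5], [0, 0, 0]]
    - [1, [0, 0, 0], [0, 0, 0]]

```text
time_s: 19.9
ee_pos: [0.5765, 0.0288, 0.1833]
eef_rot: [-3.142, -0.0, 1.369]
force: [1.0, -0.4, 0.0]
grip_width: 0.0009
grip_force: 0.1
```

```bash
python3 - <<'E'
from h import *
st()
for c in ["scene","wrist"]:
  im=ctrl.camera(c)
  for n in ["handle_end"]:
    print(c,n,[(w2f(d["at"]),round(d["score"],2)) for d in ctrl.place_of(n,c)[:2]])
E
```

```text
t 19.9 fix [ -0.8641 105.1306 183.3282] rot [-3.1415 -0.0005  1.369 ] yawerr 0.0009831242130087237 F [ 1.101  -0.1602  0.0254] w 0.0009390934317756172
scene handle_end [(array([ -3.9367, 126.6844, 185.2   ]), 0.76)]
wrist handle_end [(array([ -0.4417, 129.5471, 186.5   ]), 0.92)]
```

The handle follows as planned and is now at about 0.99 rad.

Emit:
carry_out:
  commands:
    - [1, [8, 0, 4.5], [0, 0, 0]]
    - [1, [8, 0, 5.5], [0, 0, 0]]
    - [1, [7, 0, 6], [0, 0, 0]]
    - [1, [6.5, 0, 7], [0, 0, 0]]
    - [1, [6, 0, 7.5], [0, 0, 0]]
    - [1, [5, 0, 8], [0, 0, 0]]
    - [1, [4, 0, 8.5], [0, 0, 0]]
    - [1, [3.5, 0, 9], [0, 0, 0]]
    - [1, [2.5, 0, 9], [0, 0, 0]]
    - [1, [0, 0, 0], [0, 0, 0]]

```text
time_s: 21.35
ee_pos: [0.5862, 0.0774, 0.1175]
eef_rot: [-3.14, 0.0, 1.368]
force: [-0.4, -1.1, 0.2]
grip_width: 0.0003
grip_force: 0.0
```

Emit:
carry_out:
  commands:
    - [1, [1, 0, 4], [0, 0, 0]]
    - [1, [0, 0, 3], [0, 0, 0]]
    - [1, [0, 0, 2], [0, 0, 0]]
    - [1, [0, 0, 0], [0, 0, 0]]

```text
time_s: 21.85
ee_pos: [0.587, 0.0785, 0.1097]
eef_rot: [3.141, -0.001, 1.368]
force: [0.0, 1.9, 3.4]
grip_width: 0.0006
grip_force: 1.6
```

```bash
python3 - <<'E'
from h import *
st()
for c in ["scene","wrist"]:
  im=ctrl.camera(c)
  for n in ["handle_end"]:
    print(c,n,[(w2f(d["at"]),round(d["score"],2)) for d in ctrl.place_of(n,c)[:2]])
E
```

```text
t 21.85 fix [ -0.5931 155.9169 109.6602] rot [ 3.1412 -0.0007  1.3679] yawerr -7.959416720981771e-05 F [-0.3658  1.8665  3.4101] w 0.0006009565999844131
scene handle_end [(array([ -0.256 , 174.8124, 100.4   ]), 0.69), (array([ -23.8101, -439.423 ,   -2.1   ]), 0.29)]
wrist handle_end [(array([ -0.3282, 173.6745,  99.7   ]), 0.81)]
```

Almost down. I'll press in small steps until the force rises at the end stop.

Emit:
carry_out:
  commands:
    - [1, [0, 0, 1.5], [0, 0, 0]]
    - [1, [0, 0, 1], [0, 0, 0]]
    - [1, [0, 0, 0], [0, 0, 0]]

```text
time_s: 22.42
ee_pos: [0.5871, 0.0784, 0.1084]
eef_rot: [3.14, -0.001, 1.368]
force: [-5.2, 3.0, 16.4]
grip_width: 0.0005
grip_force: 8.1
```

Emit:
carry_out:
  commands:
    - [1, [0, 0, 1], [0, 0, 0]]
    - [1, [0, 0, 0], [0, 0, 0]]

```text
time_s: 22.68
ee_pos: [0.5873, 0.0784, 0.1083]
eef_rot: [3.14, -0.001, 1.368]
force: [-9.2, 1.9, 24.3]
grip_width: 0.0002
grip_force: 12.1
```

The handle is on its end stop: z stalls at 108.3 mm with 24 N. Now I'll retreat upward and check.

Emit:
carry_out:
  commands:
    - [1, [0, 0, -10], [0, 0, 0]]
    - [1, [0, 0, -40], [0, 0, 0]]
    - [1, [0, 0, -50], [0, 0, 0]]
    - [1, [-20, -40, -20], [0, 0, 0]]
    - [1, [-20, -40, 0], [0, 0, 0]]
    - [1, [-20, -40, 0], [0, 0, 0]]
    - [1, [0, 0, 0], [0, 0, 0]]
    - [1, [0, 0, 0], [0, 0, 0]]

```text
time_s: 23.68
ee_pos: [0.4577, 0.0434, 0.2262]
eef_rot: [3.141, 0.0, 1.368]
force: [-0.3, 0.4, 0.0]
grip_width: 0.0003
grip_force: 0.0
```

```bash
python3 - <<'E'
from h import *
st()
for c in ["scene","top","wrist"]:
  im=ctrl.camera(c)
  if c=="scene":cv2.imwrite("pics/s7.png",cv2.resize(im["img"][150:280,170:320],None,fx=4,fy=4))
  for n in ["roller_mid","flag_pin","handle_end","clamp_arm"]:
    print(c,n,[(w2f(d["at"]),round(d["score"],2)) for d in ctrl.place_of(n,c)[:4] if abs(w2f(d["at"])[0])<115])
E
```

```text
t 23.675 fix [-120.1483   95.55    226.162 ] rot [3.141  0.0001 1.3675] yawerr -0.00044276830616252205 F [-0.4156  0.3521  0.0002] w 0.0003158773730142419
scene roller_mid [(array([ 2.7558, -0.6782, 69.2   ]), 0.65)]
scene flag_pin [(array([ -25.2043, -218.679 ,   -1.7   ]), 0.57), (array([105.6965, -14.7304,  78.8   ]), 0.54)]
scene handle_end [(array([ -2.3366, 171.5259,  97.9   ]), 0.66), (array([-1.0819, 48.7622, 95.2   ]), 0.5)]
scene clamp_arm [(array([-1.0875, 49.782 , 96.9   ]), 0.66), (array([-78.9927, 564.1323,  -4.6   ]), 0.45)]
top roller_mid [(array([ 9.3844, -0.6422, 70.4   ]), 0.57)]
top flag_pin [(array([101.6687, -16.988 ,  77.2   ]), 0.56)]
top handle_end [(array([  2.5783, 172.945 , 100.6   ]), 0.64), (array([ 9.3461, -4.4275, 72.2   ]), 0.52)]
top clamp_arm [(array([-2.1357, 51.4041, 94.    ]), 0.42)]
wrist roller_mid [(array([ 6.498 , -0.0107, 69.    ]), 0.95)]
wrist flag_pin [(array([102.3697, -12.4538,  78.7   ]), 0.61), (array([ 3.3956,  0.6785, 74.3   ]), 0.41), (array([-1.5074,  0.6911,  2.3   ]), 0.19)]
wrist handle_end [(array([ -0.2761, 174.9103,  97.6   ]), 0.9)]
wrist clamp_arm [(array([-0.1364, 51.611 , 97.4   ]), 0.66)]
```

View pics/s7.png

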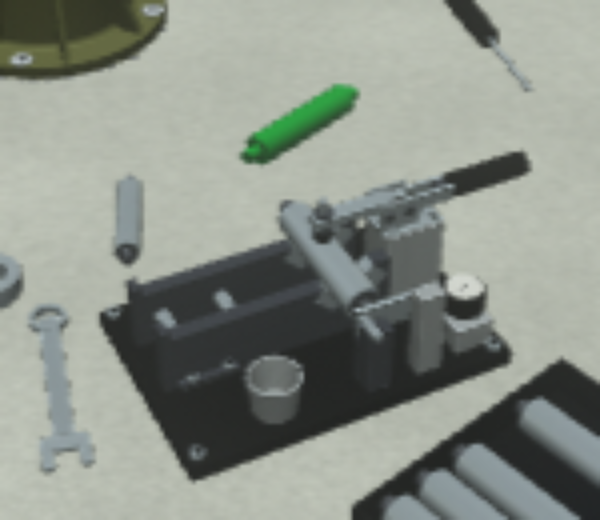

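The handle is level near (490,175), the pad is on the roller near (323,225), and the flag is down at (365,305). The bystanders have not moved, so I'm handing in.

```bash
python3 -c "
from station import ctrl
print(ctrl.hand_in())"
```

```text
the job is handed in; nothing more can be done
None
```

I've handed the job in: the end stop is down, the roller sits in the vee against the stop, and the clamp handle is fully down with its pad on the roller; the hand-in returned no verdict.

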